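Seat the keyed mould core and lock it with the keeper

TASK

Take the keyed brass mould core from the rubber pad, work it gently into the pocket of the mould bed until it is fully home, and then slide the red keeper over it all the way to its stop. Do not force the core against the bed, and leave the other things on the bench where they are.

Things in the scene. Friction and masses are not known exactly. Their poses are not given: they have to be found in the camera images.
- core: Keyed mould core: brass block 60 (its x) x 34 (y) x 20 mm high, 200 to 325 g, upright on the pad. Its lowest 8 mm is a smaller pilot foot, 52 x 26 mm, square-edged. A key rib 12 mm wide stands 6 mm out of the +y side, centred at x = +12 mm, from 8 mm above the underside to the block's top. Origin: centre of the underside, z up. More than 40 N of contact with the bed, nest or keeper spoils it.
- core_stem (a point): Centre of the top of the core's steel grip stem, 56 mm above the core's origin. The stem is 14 (core x) x 16 (core y) mm and 36 mm tall, standing on the middle of the brass block. Axes as the core's.
- bed: Mould bed, fixed: blue-grey base plate 140 mm wide (its y), x = -105 to +75 mm, 20 mm thick; on it an aluminium nest block 124 x 90 mm, flat top 44 mm above the bench, with a keyed pocket. Origin: on the bench under the NOMINAL middle of the pocket, z up. Behind the nest: two guide cheeks (x -101 to -79, y up to 22 mm either side, 50 mm high) and two star knobs (x -90, y +-55 mm, 42 mm high).
- pocket_nominal (a point): NOMINAL middle of the pocket's mouth, 44 mm above the bench; axes as the bed's. The nest is bolted to adjusting slides: the true pocket lies up to 7 mm away in bed x and 9 mm in bed y and is turned up to 0.10 rad either way. That offset is not measured: see it or feel it. The nest does not shift under allowed forces.
- pocket_floor (a point): 20 mm below pocket_nominal. Pocket: 63 (x) x 37 (y) mm, 20 mm deep, square-edged, with a notch 15 mm wide, 7.5 mm deep in its +y side centred at x = +12 mm. It takes the core only with core x, y along pocket x, y, loose by 1.5 mm on every side. A fully seated core has its origin at this height (24 mm above the bench) and its block flush with the nest's top.
- keeper (a joint): Keeper's slide along bed +x, m: 0 open (starts 0 to 0.005), 0.030 shut at its stop. Needs about 1.5 N, stays where left. Its steel tongue, 16 mm wide, lies 46 to 51 mm above the bench on the bed's centre line; its end is at bed x = -48.5 mm open, -18.5 mm shut: over the block of a seated core, short of its stem. A core standing proud by more than 2 mm blocks it.
- keeper_tab (a point): Centre of the top of the keeper's red upright tab, 81 mm above the bench. The tab is 10 (bed x) x 24 (bed y) mm and 30 mm tall. Push it from the side away from the nest, or pinch it, towards bed +x. The guide cheeks below it are 50 mm high.
- pad: Black rubber pad, fixed, 120 (its x) x 200 (y) x 4 mm thick, on which the core and the spare stand. Origin: centre of the underside.
- spare: A bystander: round brass core without a stem, 34 mm across, 18 mm high, on the pad. Not needed; leave it. Origin: centre of the underside.
- jar: A bystander: glass jar, 90 mm across, 140 mm high. Origin: centre of the underside.
- bottle: A bystander: white plastic bottle, 56 mm across, 120 mm high. Origin: centre of the underside.
- tub: A bystander: clear plastic tub, 130 x 100 x 50 mm, open at the top. Origin: centre of the underside.
- keyset: A bystander: grey hex-key holder, 90 x 32 mm, keys up to 63 mm high. Origin: centre of the underside.
Mind the look-alikes: they are no part of the job. What is meant by the bed is not pink or purple, and is the larger of those in its own colour.

How it is judged:
By the outcome, as a careful person would: the job done as asked, in the order asked, and still so for the second after the job is handed in, with the robot touching nothing.
It also fails if it takes over 72 s, if anything falls off the work surface, if the arm or the gripper's body presses on something with over 40 N, if the wrist force passes 120 N, or if a joint passes its speed limit or range.

ROBOT

A 7-joint arm with a two-finger parallel gripper is mounted at the origin on the work surface. World frame = base frame: x ahead of the robot, y to its left, z up, the work surface at z = 0. Lengths are in m, angles in rad, forces in N, time in s.
With the tool pointing down it reaches from about 0.4 to 0.85 m from the base axis. Payload 10.4 kg.
Tool frame: the origin (TCP) lies at the very end of the fingers, on their centre line; the grasp point (between the pads) lies 19 mm behind it; x points along the fingers, z is the direction in which the jaws open and shut, and the axes are right-handed (so a half turn about x gives the same grasp; the last joint's range is limited). The gripper opens to 85 mm and grips with 20 to 120 N. Pads are 22 mm wide; open, the fingers measure 114 mm over their backs; the gripper's body (76 mm by 85 mm) begins 54 mm behind the grasp point. The pads swing forward as they close: fully open they stand 13 mm farther back than shut.
Start: joints at [-1.146, 0.332, -0.065, 1.46, 0.022, 1.35, -0.088], TCP at [0.271, 0.563, 0.231] pointing down, gripper open.
Joint ranges: [-2.6, 2.6], [-0.5, 2.12], [-1.47, 1.34], [0.16, 2.42], [-1.27, 4.41], [0.06, 2.06], [-2.6, 2.6]. Speed limits (rad/s): [2.22, 2.22, 2.79, 2.79, 3.14, 3.14, 3.14].

INTERFACE

Orientations are given as a unit quaternion [x, y, z, w].
In Python, from workcell import get_obs, camera, camera_info, hand_in gives the robot as it stands.
- The arm moves only by the tool move_arm, never from a script. Its argument "motion" is text: rows parted by semicolons, each of 4 numbers parted by spaces: the shift along the world's x, y, z in m, then the turn about the world's z in rad. In form: tx ty tz spin; .... A call has 1 to 10 rows; each row is the pose to reach, as a shift and turn from the pose commanded when the call began; what a row does not reach only later rows make up. A row lasts 1/8 s, in which the tool goes at most 62.5 mm and 10.7 degrees, less where a joint would pass 70% of its speed; a pose out of reach is approached as far as the arm can. A call with a gripper value outside its range is refused whole. "grip" is the opening, from 0 (shut) to 1 (fully open), set as the call begins (left out, the last holds). The fingers move at their own pace and stop on an object; "force" is the grip in N (left out, the last holds). Time passes only in rows, so rows that repeat a pose let the fingers close. It gives the time, the measured TCP pose, the force and the opening at its end, in the units of the state.
- get_obs(): the state, without advancing time (a new reading comes with each control period).
- camera(name): name is "side" or "top"; returns (picture, depth): 420x560x3 uint8, red, green, blue; 420x560 float32, m along the optical axis (not along the pixel's ray), 0 where there is no reading.
- camera_info(name): a dict with "camera_matrix" (3x3 intrinsics, pixels), "eye" and "attitude" of the camera in the world. Camera axes: x right, y up, looking along -z (the intrinsics and any distortion apply to the point x, -y, -z); pixel columns grow to the right and rows downward; lengths in m; the calibration is good to about 2 mm. A picture is of the moment at which its call begins. camera_info takes no time and is no camera call.
- hand_in(): hands the job in, once; it reports no verdict.
The state is a dict: "clock": time; "joint_pos": joint angles; "joint_velocities": joint speeds; "tau": joint torques, N m; "position": TCP position; "ee_rot": TCP orientation; "ft_force": force on the tool from outside, world axes, zero at the start; "torque": the same for the moment, N m; "grip_width": opening from 0.0 (shut) to 1.0 (fully open).
Only numpy, scipy, OpenCV 4.12 (cv2) and the standard library are available. Lean on these libraries where they do the work, as an engineer would, in place of code of your own. Each camera call takes 0.05 s, during which the arm holds its last target.

## Working session

There is one attempt and no reset: what is moved stays moved. The work goes in short steps, Python scripts to look and compute and a tool call to move; the robot and the scene stay as the last step left them, time stands still between calls to the robot, and variables do not carry over. Pictures are saved under pics/ and viewed, and the job is handed in when it is done.

Besides the shell and the picture viewer there is one more tool, called after "Request:" by a JSON object that holds its "name" and its "arguments", one argument or row to a line. move_arm: Moves the arm, as the interface text tells. Its arguments: {"type":"object","properties":{"motion":{"type":"string"},"grip":{"type":"number"},"force":{"type":"number"}},"required":["motion"]}

```bash
ls; mkdir -p pics; cat > h.py <<'E'
import numpy as np, cv2
from workcell import get_obs, camera, camera_info, hand_in
def snap(n,tag):
    p,d=camera(n); cv2.imwrite(f'pics/{tag}.png',cv2.cvtColor(p,cv2.COLOR_RGB2BGR)); np.savez(f'pics/{tag}.npz',p=p,d=d); return p,d
E
python3 - <<'E'
from h import *
print(get_obs())
for n in('top','side'):
    print(camera_info(n)); snap(n,n+'0')
E
```

```text
pics
{'clock': 0.0, 'joint_pos': array([-1.14561161,  0.33288492, -0.06472009,  1.46096384,  0.02160034,
        1.34990354, -0.08847208]), 'joint_velocities': array([-1.07701350e-03,  1.44111010e-04,  1.52403719e-03,  5.05786524e-05,
        8.59178504e-04, -9.10225798e-04, -1.23568039e-03]), 'tau': array([-5.28174660e-04, -6.25441718e+01,  4.91481903e-02, -3.91601837e+01,
        1.63103733e-02,  9.80381184e-03, -5.29429667e-05]), 'position': array([0.27043291, 0.56303291, 0.23049709]), 'ee_rot': array([-0.37682151,  0.59894645,  0.37623339,  0.59809458]), 'ft_force': array([ 0.56120394,  0.66611193, -0.21302203]), 'torque': array([-0.02309046,  0.00675023,  0.01728448]), 'grip_width': 0.9979517670689276}
{'camera_matrix': array([[511.85901281,   0.        , 278.5930223 ],
       [  0.        , 511.85901281, 210.80915093],
       [  0.        ,   0.        ,   1.        ]]), 'eye': array([0.26699591, 0.07209085, 1.6821387 ]), 'attitude': array([ 0.05391716, -0.05141484, -0.70120118,  0.70906019])}
{'camera_matrix': array([[460.65160211,   0.        , 279.63292381],
       [  0.        , 460.65160211, 206.20961101],
       [  0.        ,   0.        ,   1.        ]]), 'eye': array([ 0.21754529, -0.96915983,  0.81343232]), 'attitude': array([ 0.4602064 , -0.06562491, -0.13399381,  0.87518518])}
```

View pics/top0.png

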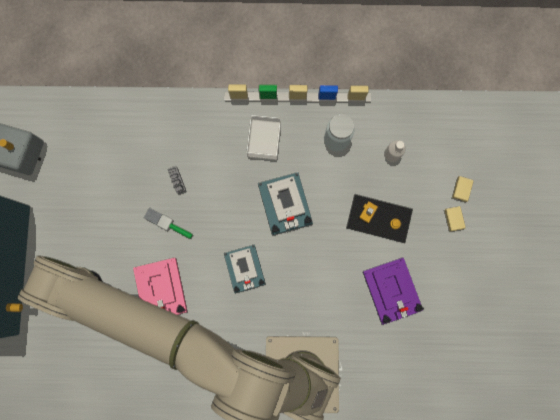

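View pics/side0.png

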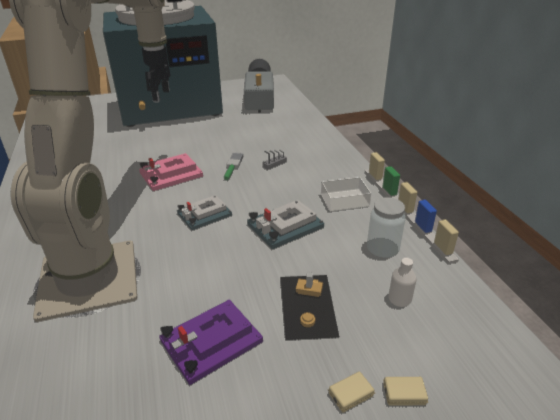

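The top view shows the real bed at about (286,204), with the smaller look-alike at (245,269). The core is at (369,211) and the spare at (396,224), both on the pad. Next I'll zoom in on these.

```bash
cat >> h.py <<'E'
from scipy.spatial.transform import Rotation as R
INF={n:camera_info(n) for n in('top','side')}
def ray(n,uv):
    i=INF[n];K=i['camera_matrix'];uv=np.atleast_2d(np.asarray(uv,float))
    v=np.c_[(uv[:,0]-K[0,2])/K[0,0],-(uv[:,1]-K[1,2])/K[1,1],-np.ones(len(uv))]
    return i['eye'],R.from_quat(i['attitude']).apply(v)
def plane(n,uv,z):
    e,v=ray(n,uv); return e+v*((z-e[2])/v[:,2])[:,None]
def pts(n,uv,d):
    e,v=ray(n,uv); return e+v*np.asarray(d).reshape(-1,1)
def proj(n,P):
    i=INF[n];K=i['camera_matrix'];c=R.from_quat(i['attitude']).inv().apply(np.atleast_2d(P)-i['eye'])
    return np.c_[K[0,2]+K[0,0]*c[:,0]/-c[:,2],K[1,2]+K[1,1]*c[:,1]/c[:,2]]
def crop(p,x0,y0,x1,y1,s,name):
    cv2.imwrite(f'pics/{name}.png',cv2.cvtColor(cv2.resize(p[y0:y1,x0:x1],None,fx=s,fy=s,interpolation=cv2.INTER_CUBIC),cv2.COLOR_RGB2BGR))
def cloud(n,d):
    vv,uu=np.mgrid[0:d.shape[0],0:d.shape[1]]
    return pts(n,np.c_[uu.ravel(),vv.ravel()],d.ravel()).reshape(*d.shape,3)
E
python3 - <<'E'
from h import *
t=np.load('pics/top0.npz');s=np.load('pics/side0.npz')
crop(t['p'],250,165,325,245,8,'bedt'); crop(t['p'],340,190,420,245,8,'padt')
crop(s['p'],240,190,330,250,8,'beds'); crop(s['p'],270,265,345,345,7,'pads')
C=cloud('top',t['d'])
for u,v in [(286,199),(278,190),(300,190),(285,210),(369,208),(372,206),(395,224),(380,225),(320,160),(292,213),(290,222)]:
    print(u,v,C[v,u].round(4),t['d'][v,u])
E
```

```text
286 199 [0.5552 0.0555 0.026 ] 1.6804748
278 190 [0.5823 0.082  0.0398] 1.6709522
300 190 [0.587  0.0095 0.0195] 1.691432
285 210 [0.5158 0.0586 0.0447] 1.6561973
369 208 [ 0.5225 -0.21    0.0625] 1.6384206
372 206 [ 0.5352 -0.2266  0.0246] 1.6776627
395 224 [ 0.4766 -0.3006  0.0245] 1.6687894
380 225 [ 0.4754 -0.2558  0.0034] 1.6896259
320 160 [ 0.6949 -0.0583 -0.0017] 1.7281245
292 213 [0.5065 0.0358 0.0428] 1.6565907
290 222 [0.477  0.0421 0.0436] 1.6513983
```

View pics/bedt.png

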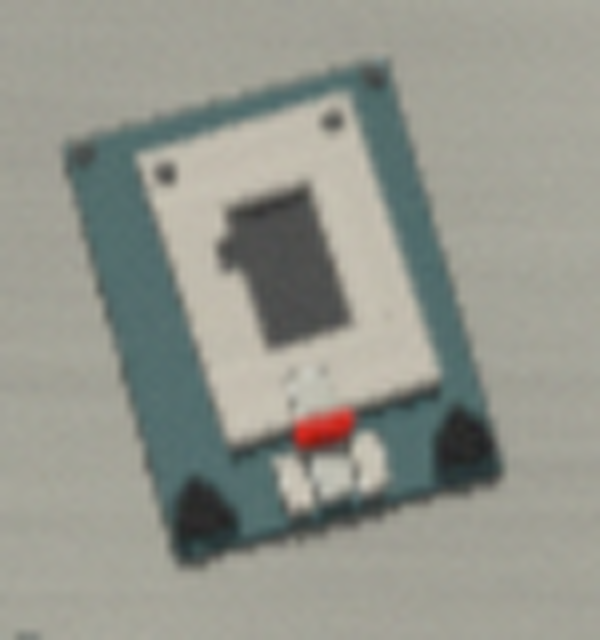

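View pics/padt.png

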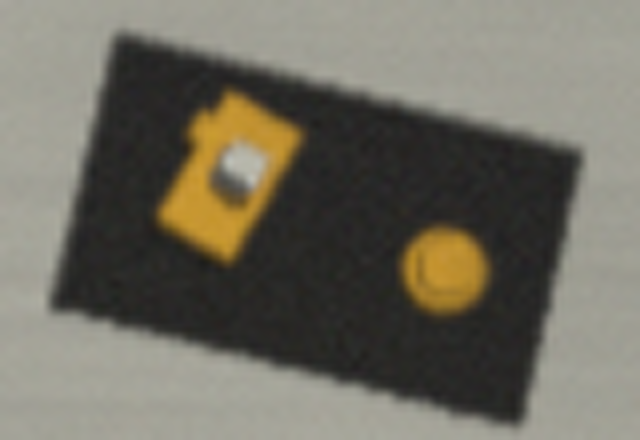

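View pics/beds.png

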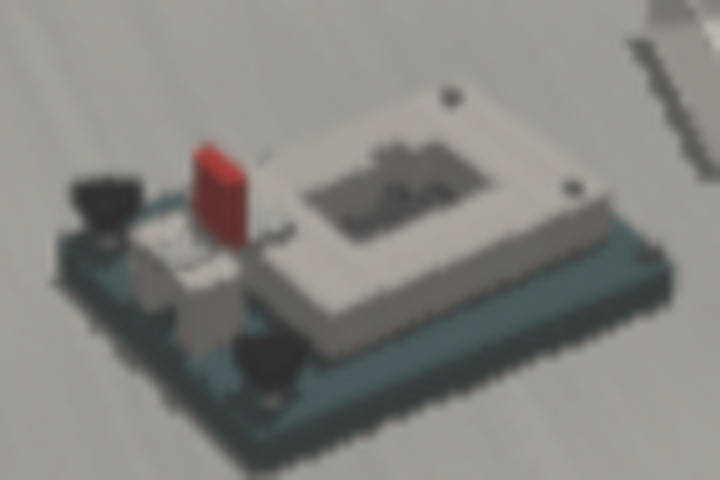

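View pics/pads.png

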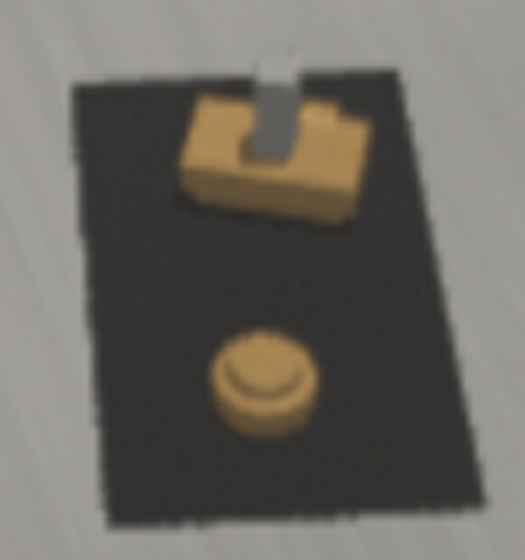

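Crop pixels: the pocket is at about (288,265) in the bed crop, with its notch on the left, so +y points left and +x points up. The core's rib is also on its left, towards the upper end. I'll fit both by colour mask.

```bash
cat > meas.py <<'E'
from h import *
S=8
def up(p,x0,y0,x1,y1): return cv2.resize(p[y0:y1,x0:x1],None,fx=S,fy=S,interpolation=cv2.INTER_CUBIC)
def topx(c,x0,y0): # upsampled px-> orig px
    return (np.asarray(c,float).reshape(-1,2)+.5)/S-.5+[x0,y0]
def largest(m):
    cs,_=cv2.findContours(m.astype(np.uint8),cv2.RETR_EXTERNAL,cv2.CHAIN_APPROX_NONE); return sorted(cs,key=cv2.contourArea)[::-1]
def rect_xy(cont,x0,y0,z,n='top'):
    P=plane(n,topx(cont,x0,y0),z)[:,:2]
    r=cv2.minAreaRect((P*1000).astype(np.float32)); return r,P
E
python3 - <<'E'
from meas import *
t=np.load('pics/top0.npz')['p']
x0,y0=250,165
u=up(t,x0,y0,325,245); g=cv2.cvtColor(u,cv2.COLOR_RGB2GRAY); hsv=cv2.cvtColor(u,cv2.COLOR_RGB2HSV)
print('vals floor,nest,base,bench',u[265,300],u[280,240],u[300,130],u[30,100])
# pocket
m=np.zeros_like(g); roi=(slice(170,360),slice(205,365)); m[roi]=(g[roi]<135)
c=largest(m)[0]; print('pocket area',cv2.contourArea(c)); r,P=rect_xy(c,x0,y0,.044); print('with notch',r)
k=cv2.getStructuringElement(cv2.MORPH_ELLIPSE,(61,61)); mo=cv2.morphologyEx(m,cv2.MORPH_OPEN,k)
c2=largest(mo)[0]; r2,_=rect_xy(c2,x0,y0,.044); print('no notch',r2)
for a in cv2.boxPoints(r2): print(a.round(1))
vis=u.copy(); cv2.drawContours(vis,[c,c2],-1,(0,255,0),1)
# base plate
mb=((u[...,2].astype(int)-u[...,0])>12)|0
mb=cv2.morphologyEx(mb.astype(np.uint8),cv2.MORPH_CLOSE,np.ones((81,81)))
c3=largest(mb)[0]; r3,_=rect_xy(c3,x0,y0,.02); print('base',r3); cv2.drawContours(vis,[c3],-1,(255,0,255),1)
# red
mr=(u[...,0].astype(int)-u[...,1]>90); c4=largest(mr)[0]; r4,_=rect_xy(c4,x0,y0,.081); print('tab',r4); cv2.drawContours(vis,[c4],-1,(255,255,0),1)
cv2.imwrite('pics/v1.png',vis[...,::-1])
x0,y0=340,190
u=up(t,x0,y0,420,245);hsv=cv2.cvtColor(u,cv2.COLOR_RGB2HSV);vis=u.copy()
my=(u[...,0].astype(int)-u[...,2]>60).astype(np.uint8)
my=cv2.morphologyEx(my,cv2.MORPH_CLOSE,np.ones((65,65)))
cs=largest(my)[:2]
for c in cs:
    r,_=rect_xy(c,x0,y0,.024); print('yellow',r)
mc=np.zeros_like(my);cv2.drawContours(mc,[cs[0]],-1,1,-1)
mo=cv2.morphologyEx(mc,cv2.MORPH_OPEN,cv2.getStructuringElement(cv2.MORPH_ELLIPSE,(51,51)))
c2=largest(mo)[0]; r,_=rect_xy(c2,x0,y0,.024); print('core norib',r)
for a in cv2.boxPoints(r): print(a.round(1))
ms=((u.min(2)>150)&(np.ptp(u,axis=2)<40)).astype(np.uint8); ms[:100]=0;ms[:, :190]=0;ms[220:]=0;ms[:,300:]=0
c5=largest(ms)[0]; r,_=rect_xy(c5,x0,y0,.060); print('stem',r)
cv2.drawContours(vis,[cs[0],c2,c5],-1,(0,0,255),1);cv2.imwrite('pics/v2.png',vis[...,::-1])
E
```

```text
vals floor,nest,base,bench [79 79 78] [168 164 152] [ 85 109 110] [162 163 153]
pocket area 13884.5
with notch ((554.8281860351562, 60.7880744934082), (62.72587585449219, 44.7209358215332), 18.387142181396484)
no notch ((555.2794799804688, 59.33186340332031), (62.41687774658203, 41.17626953125), 18.303998947143555)
[519.2  69.1]
[532.1  30. ]
[591.4  49.6]
[578.4  88.7]
base ((542.5149536132812, 59.228485107421875), (178.590087890625, 137.71884155273438), 16.139095306396484)
tab ((484.7412109375, 42.816558837890625), (9.660932540893555, 23.5124568939209), 15.221159934997559)
yellow ((517.91943359375, -211.58168029785156), (42.763309478759766, 64.58646392822266), 60.42314529418945)
yellow ((478.88128662109375, -300.8438415527344), (34.158973693847656, 35.00678634643555), 44.35083770751953)
core norib ((517.8163452148438, -211.56228637695312), (42.60234451293945, 64.33030700683594), 60.653411865234375)
[ 479.3 -214.4]
[ 535.4 -245.9]
[ 556.3 -208.8]
[ 500.2 -177.2]
stem ((516.585693359375, -213.8884735107422), (14.997359275817871, 11.412433624267578), 55.55046463012695)
```

View pics/v1.png

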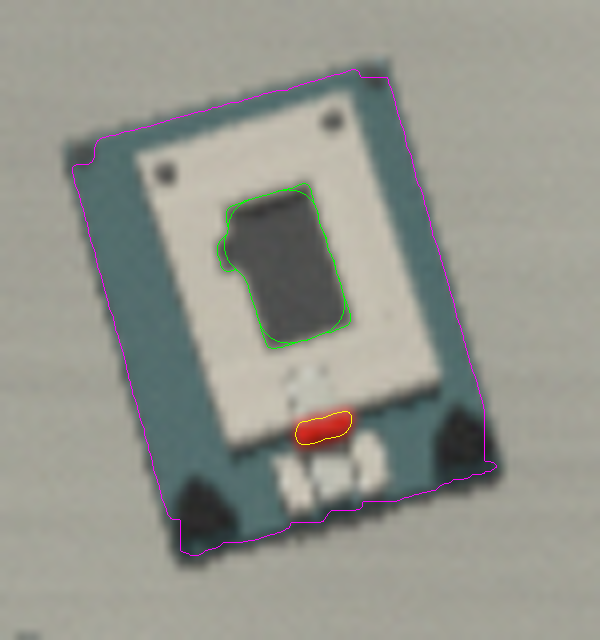

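View pics/v2.png

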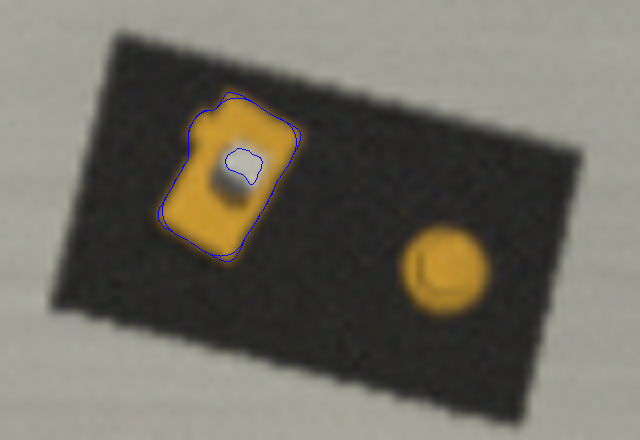

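```bash
cat >> meas.py <<'E'
def sides(P,c,th,hx,hyp,hyn,xr=(None,None)):
    """P mm contour; returns fitted angle and offset of each side in a frame (c,th)"""
    Rm=np.array([[np.cos(th),np.sin(th)],[-np.sin(th),np.cos(th)]])
    L=(P-c)@Rm.T; out={}
    sel={'+x':(abs(L[:,0]-hx)<4)&(abs(L[:,1])<hyn-4),'-x':(abs(L[:,0]+hx)<4)&(abs(L[:,1])<hyn-4),
     '-y':(abs(L[:,1]+hyn)<4)&(abs(L[:,0])<hx-5),'+y':(abs(L[:,1]-hyp)<4)&(L[:,0]<0)&(L[:,0]>-hx+5)}
    for k,s in sel.items():
        q=L[s]; 
        if len(q)<10: print(k,'few');continue
        vx,vy,x,y=cv2.fitLine(q.astype(np.float32),cv2.DIST_HUBER,0,.01,.01).ravel()
        if 'x' in k: a=np.arctan(-vx/vy); off=x-(-np.tan(a))*0+0; off=x-vx/vy*y
        else: a=np.arctan(vy/vx); off=y-vy/vx*x
        out[k]=(round(float(a),4),round(float(off),2),len(q))
    return out
E
cat > fit.py <<'E'
from meas import *
def W(c,th,x,y): return np.array([c[0]+x*np.cos(th)-y*np.sin(th),c[1]+x*np.sin(th)+y*np.cos(th)])
if __name__=='__main__':
    t=np.load('pics/top0.npz')['p']
    x0,y0=250,165;u=up(t,x0,y0,325,245); g=cv2.cvtColor(u,cv2.COLOR_RGB2GRAY)
    for th_ in (115,125,135):
        m=np.zeros_like(g); roi=(slice(170,360),slice(205,365)); m[roi]=(g[roi]<th_)
        c=largest(m)[0];_,P=rect_xy(c,x0,y0,.044)
        print('pocket',th_,sides(P*1000,np.array([556,57.2]),.31,31.5,18.5,18.5))
    # nest outer edges (bright)
    mb=np.zeros_like(g); roi=(slice(60,470),slice(120,460)); mb[roi]=((u[roi][...,0].astype(int)-u[roi][...,2])>-5)&(g[roi]>135)
    x0,y0=340,190;u=up(t,x0,y0,420,245)
    for th_ in (50,60,75):
        my=(u[...,0].astype(int)-u[...,2]>th_).astype(np.uint8)
        my=cv2.morphologyEx(my,cv2.MORPH_CLOSE,np.ones((65,65)))
        c=largest(my)[0];_,P=rect_xy(c,x0,y0,.024)
        print('core',th_,sides(P*1000,np.array([518,-214]),-.515,30,17,17))
    # side view
    s=np.load('pics/side0.npz')['p']
    sx0,sy0=240,190;u=up(s,sx0,sy0,330,250);g=cv2.cvtColor(u,cv2.COLOR_RGB2GRAY)
    print(g[200,430],g[200,250],g[120,400],g[300,450])
    E=[]
    for th_ in (100,115,):
        m=np.zeros_like(g);roi=(slice(130,250),slice(290,500));m[roi]=g[roi]<th_
        c=largest(m)[0];_,P=rect_xy(c,sx0,sy0,.044,'side')
        print('pocket side',th_,sides(P*1000,np.array([556,57.2]),.31,31.5,18.5,18.5))
        v=u.copy();cv2.drawContours(v,[c],-1,(0,255,0),1);cv2.imwrite('pics/v3_%d.png'%th_,v[...,::-1])
E
python3 fit.py
```

```text
pocket 115 {'+x': (-0.0049, 29.68, 68), '-x': (0.0112, -29.75, 68), '-y': (0.0053, -17.0, 123), '+y': (-0.0002, 17.01, 61)}
pocket 125 {'+x': (-0.0035, 30.23, 67), '-x': (0.011, -30.26, 68), '-y': (0.0071, -17.5, 122), '+y': (-0.0001, 17.56, 62)}
pocket 135 {'+x': (-0.0069, 30.83, 68), '-x': (0.011, -30.77, 68), '-y': (0.0056, -18.0, 123), '+y': (-0.0017, 18.05, 62)}
core 50 {'+x': (-0.024, 30.85, 55), '-x': (-0.0231, -33.57, 53), '-y': (-0.0067, -19.27, 104), '+y': (0.011, 18.27, 54)}
core 60 {'+x': (-0.028, 30.45, 56), '-x': (-0.0217, -33.08, 56), '-y': (-0.0066, -18.81, 105), '+y': (0.0019, 17.75, 54)}
core 75 {'+x': (-0.0271, 29.76, 55), '-x': (-0.0169, -32.31, 56), '-y': (-0.0058, -18.16, 105), '+y': (0.0185, 17.45, 54)}
79 138 163 92
+x few
+y few
pocket side 100 {'-x': (-0.173, -27.87, 25), '-y': (0.0367, -16.86, 113)}
pocket side 115 {'+x': (0.0197, 29.05, 49), '-x': (-0.0804, -30.19, 49), '-y': (0.0374, -18.54, 118), '+y': (-0.0043, 14.71, 18)}
```

```bash
python3 - <<'E'
import cv2,numpy as np
cv2.imwrite('pics/v3.png',cv2.imread('pics/v3_115.png'))
E
```

```text
(no output)
```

View pics/v3_115.png

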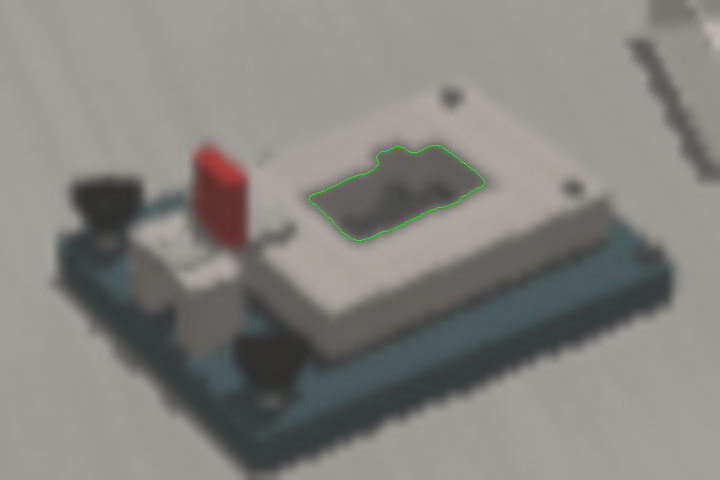

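```bash
python3 - <<'E'
from h import *
o=get_obs();M=R.from_quat(o['ee_rot']).as_matrix();print(M.round(3)); z=M[:,2];print('jaw yaw',np.arctan2(z[1],z[0]),'j7',o['joint_pos'][6],o['position'])
# stem in side view
s=np.load('pics/side0.npz');t=np.load('pics/top0.npz')
print('pred stem top px side',proj('side',[.5175,-.2148,.060]),'top',proj('top',[.5175,-.2148,.060]))
print('pred pocket centre side',proj('side',[.556,.0572,.044]))
c,th=np.array([.5175,-.2148]),-.525
Q=[]
for x in(-7,7):
  for y in(-8,8):
    Q.append([c[0]+(x*np.cos(th)-y*np.sin(th))/1000,c[1]+(x*np.sin(th)+y*np.cos(th))/1000,.06])
# draw predictions on both
def W(c,th,x,y,z): return [c[0]+(x*np.cos(th)-y*np.sin(th))/1000,c[1]+(x*np.sin(th)+y*np.cos(th))/1000,z]
def ov(n,img,polys,x0,y0,x1,y1,sc,name):
    u=cv2.resize(img[y0:y1,x0:x1],None,fx=sc,fy=sc,interpolation=cv2.INTER_CUBIC)
    for P in polys:
        q=(proj(n,P)-[x0,y0]+.5)*sc-.5
        cv2.polylines(u,[q.round().astype(int)],True,(0,0,255),1)
    cv2.imwrite(f'pics/{name}.png',u[...,::-1])
box=lambda c,th,hx,hy,z:[W(c,th,a*hx,b*hy,z) for a,b in((1,1),(1,-1),(-1,-1),(-1,1))]
ov('side',s['p'],[box(c,th,30,17,.024),box(c,th,7,8,.06)],270,265,345,345,7,'ov1')
ov('top',t['p'],[box(c,th,30,17,.024),box(c,th,7,8,.06)],340,190,420,245,8,'ov2')
c2,t2=np.array([.556,.0572]),.314
ov('side',s['p'],[box(c2,t2,31.5,18.5,.044)],240,190,330,250,8,'ov3')
E
```

```text
[[-0.    -0.901  0.433]
 [-0.001  0.433  0.901]
 [-1.    -0.    -0.001]]
jaw yaw 1.1229501373977835 j7 -0.08852923182071955 [0.27049244 0.56305274 0.23059307]
pred stem top px side [[309.32127558 273.68304111]] top [[370.37797007 209.68196652]]
pred pocket centre side [[289.07413343 213.03040538]]
```

View pics/ov1.png

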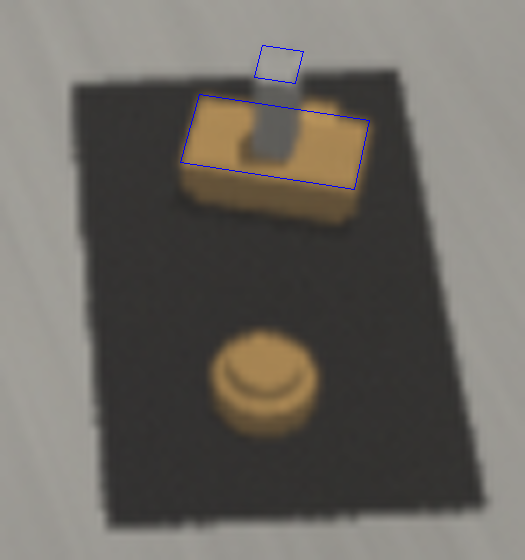

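View pics/ov2.png

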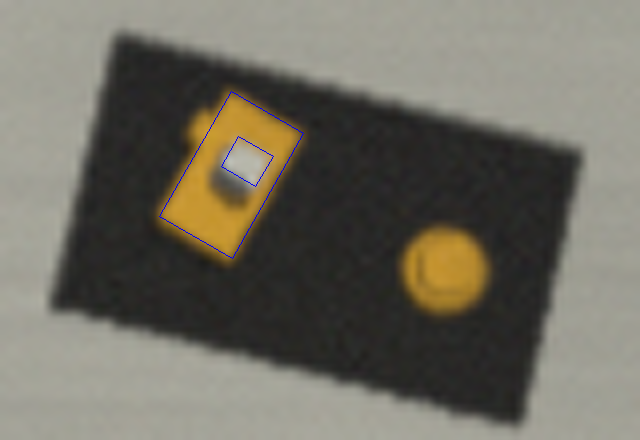

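View pics/ov3.png

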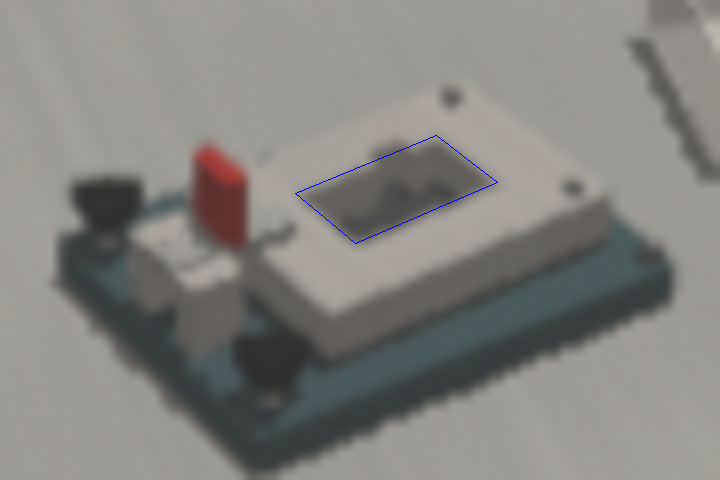

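Request:
{"name": "move_arm", "arguments": {
  "motion": "0.05 -0.04 0 0; 0.09 -0.08 0 0; 0.13 -0.13 0 0; 0.16 -0.18 0 0; 0.19 -0.23 0 0; 0.21 -0.28 0 0; 0.23 -0.33 0 0; 0.24 -0.39 0 0; 0.245 -0.45 0 -0.04; 0.247 -0.50 0 -0.077",
  "grip": 1
}}

```text
clock: 1.35
position: [0.5174, 0.0607, 0.2311]
ee_rot: [-0.352, 0.613, 0.352, 0.613]
ft_force: [0.4, -0.7, 0.2]
grip_width: 1.002
```

Request:
{"name": "move_arm", "arguments": {
  "motion": "0 -0.055 0 0; 0 -0.11 0 0; 0 -0.16 0 0; 0 -0.21 -0.02 0; 0 -0.25 -0.05 0; 0 -0.27 -0.08 0; 0 -0.278 -0.1 0; 0 -0.278 -0.1 0; 0 -0.278 -0.1 0"
}}

```text
clock: 2.48
position: [0.518, -0.2142, 0.1321]
ee_rot: [-0.353, 0.612, 0.353, 0.613]
ft_force: [0.3, -0.6, 0.1]
grip_width: 0.998
```

Request:
{"name": "move_arm", "arguments": {
  "motion": "0 -0.0005 -0.03 0; -0.0005 -0.0005 -0.06 0; -0.0005 -0.0005 -0.085 0; -0.0005 -0.0005 -0.100 0; -0.0005 -0.0005 -0.101 0; -0.0005 -0.0005 -0.101 0"
}}

```text
clock: 3.22
position: [0.5179, -0.2152, 0.0314]
ee_rot: [-0.354, 0.612, 0.353, 0.613]
ft_force: [0.5, 0.6, 0.1]
grip_width: 0.997
```

```bash
python3 - <<'E'
from h import *
o=get_obs();print(o['position'],o['ft_force'])
p,d=snap('side','side1');crop(p,250,225,350,325,6,'s1')
E
```

```text
[ 0.51788805 -0.21522543  0.03143381] [0.46293404 0.59236401 0.10044265]
```

View pics/s1.png

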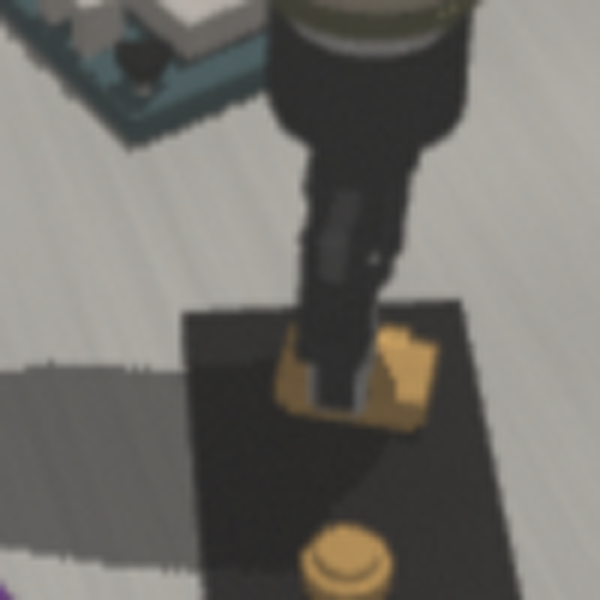

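The jaws straddle the stem: the near finger is at about (335,380) in the crop, in front of the block. Closing now.

Request:
{"name": "move_arm", "arguments": {
  "motion": "0 0 0 0; 0 0 0 0; 0 0 0 0; 0 0 0 0; 0 0 0 0; 0 0 0 0; 0 0 0 0; 0 0 0 0",
  "grip": 0,
  "force": 60
}}

```text
clock: 4.28
position: [0.5172, -0.2152, 0.0305]
ee_rot: [-0.353, 0.613, 0.353, 0.613]
ft_force: [-1.3, 0.5, 4.3]
grip_width: 0.175
```

Request:
{"name": "move_arm", "arguments": {
  "motion": "0 0 0.01 0; 0 0 0.03 0; 0 0 0.06 0; 0 0 0.08 0; 0 0 0.08 0; 0 0 0.08 0"
}}

```text
clock: 5.03
position: [0.5166, -0.2148, 0.1095]
ee_rot: [-0.353, 0.613, 0.354, 0.612]
ft_force: [-0.7, -0.1, -2.9]
grip_width: 0.174
```

```bash
python3 - <<'E'
from h import *
o=get_obs();print(o['position'],o['ft_force'],o['torque'],o['grip_width'])
p,d=snap('side','side2');crop(p,250,205,350,305,6,'s2')
p,d=snap('top','top2');crop(p,330,165,420,235,7,'t2')
E
```

```text
[ 0.51660959 -0.21479635  0.10949653] [-0.68713447 -0.05780652 -2.90931143] [-0.00611844  0.00641844 -0.02563662] 0.1736939254335708
```

View pics/s2.png

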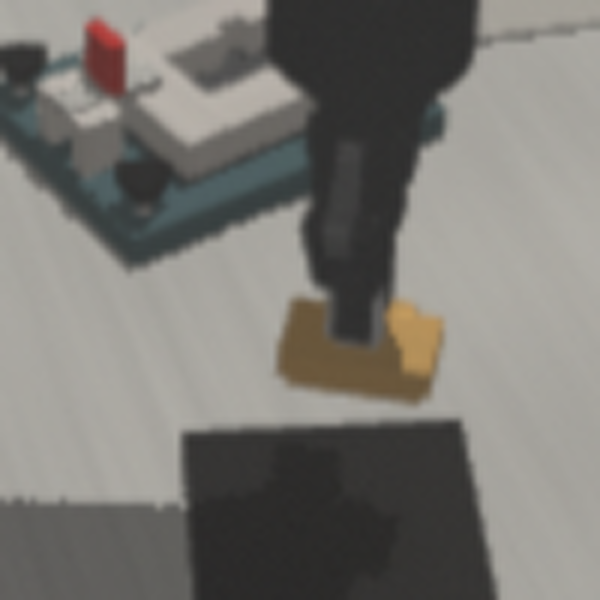

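View pics/t2.png

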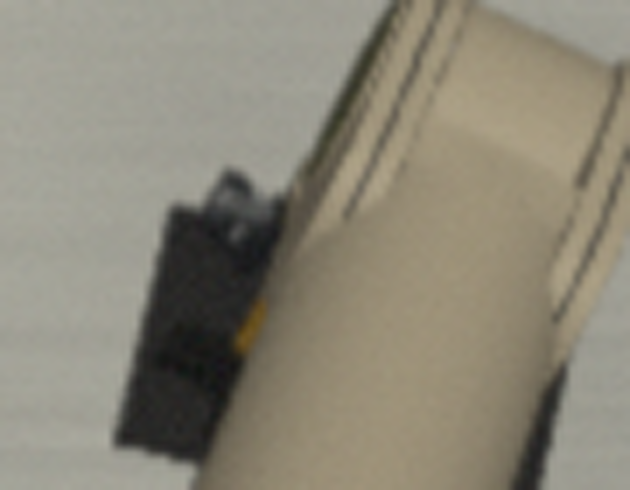

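The core is held with its block level at (360,350) in the side crop. Next: carry it over the pocket and turn it.

Request:
{"name": "move_arm", "arguments": {
  "motion": "0 0.02 0.02 0.1; 0.005 0.07 0.02 0.25; 0.015 0.12 0.02 0.4; 0.025 0.17 0.02 0.55; 0.03 0.21 0.02 0.7; 0.035 0.25 0.02 0.8; 0.0385 0.2725 0.02 0.839; 0.0385 0.2725 0 0.839; 0.0385 0.2725 -0.02 0.839; 0.0385 0.2725 -0.02 0.839"
}}

```text
clock: 6.38
position: [0.5544, 0.0564, 0.0886]
ee_rot: [-0.571, 0.417, 0.572, 0.415]
ft_force: [-0.5, -0.0, -0.9]
grip_width: 0.171
```

```bash
python3 - <<'E'
from h import *
o=get_obs();z=R.from_quat(o['ee_rot']).as_matrix()[:,2];print(o['position'],o['ft_force'],o['torque'],np.arctan2(z[1],z[0]))
p,d=snap('side','side3');crop(p,240,170,340,250,7,'s3')
p,d=snap('top','top3');crop(p,250,160,340,240,7,'t3')
E
```

```text
[0.55436334 0.05636101 0.08859069] [-0.50870513 -0.02481263 -0.87913345] [-0.07418867  0.03019957 -0.01728042] 1.883179571787625
```

View pics/s3.png

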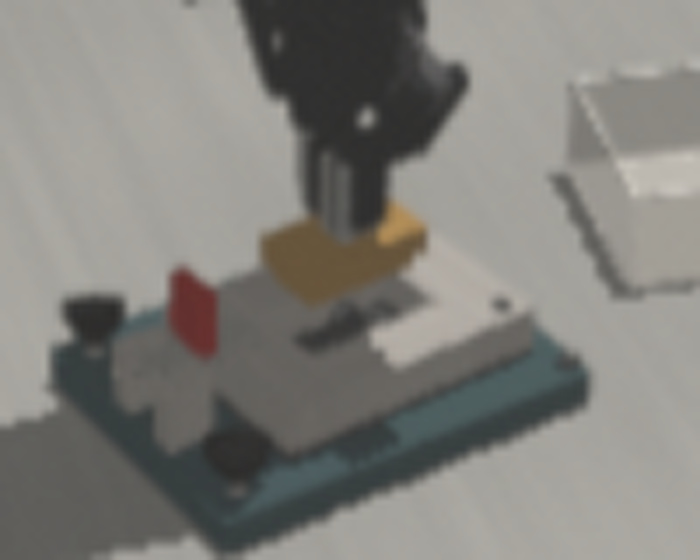

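View pics/t3.png

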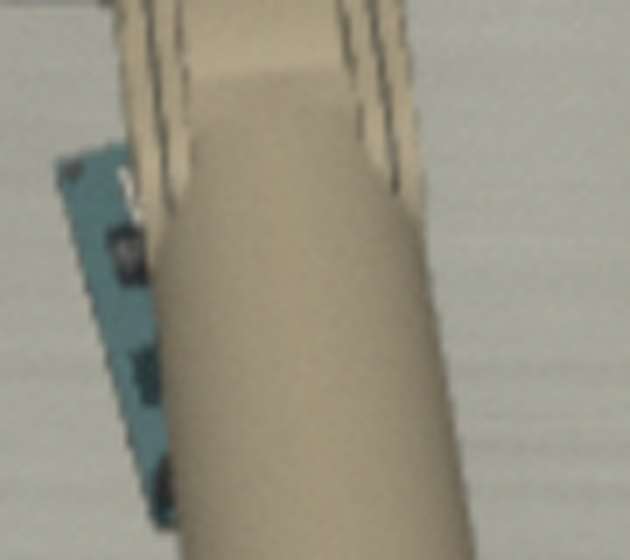

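Request:
{"name": "move_arm", "arguments": {
  "motion": "0 0 0 0; 0 0 0 0; 0 0 0 0; 0 0 0 0"
}}

```text
clock: 6.98
position: [0.5557, 0.0574, 0.0905]
ee_rot: [0.572, -0.416, -0.572, -0.416]
ft_force: [-0.6, 0.7, -2.5]
grip_width: 0.177
```

```bash
cat >> h.py <<'E'
def W(c,th,x,y,z): return [c[0]+(x*np.cos(th)-y*np.sin(th))/1000,c[1]+(x*np.sin(th)+y*np.cos(th))/1000,z]
def ov(n,img,polys,x0,y0,x1,y1,sc,name):
    u=cv2.resize(img[y0:y1,x0:x1],None,fx=sc,fy=sc,interpolation=cv2.INTER_CUBIC)
    for P in polys:
        q=(proj(n,P)-[x0,y0]+.5)*sc-.5
        cv2.polylines(u,[q.round().astype(int)],True,(0,0,255),1)
    cv2.imwrite(f'pics/{name}.png',u[...,::-1])
box=lambda c,th,hx,hy,z:[W(c,th,a*hx,b*hy,z) for a,b in((1,1),(1,-1),(-1,-1),(-1,1))]
E
python3 - <<'E'
from h import *
o=get_obs();P=o['position'];z=R.from_quat(o['ee_rot']).as_matrix()[:,2];th=np.arctan2(z[1],z[0])-np.pi/2;print(P,o['ft_force'],th)
p,d=snap('side','side4')
b=P[2]-.0265
ov('side',p,[box(P[:2],th,26,13,b),box(P[:2],th,30,17,b+.008),box(P[:2],th,30,17,b+.02)],260,180,330,240,10,'s4')
E
```

```text
[0.5556533  0.05739643 0.09046698] [-0.57418939  0.67533884 -2.4906834 ] 0.3141289446810904
```

View pics/s4.png

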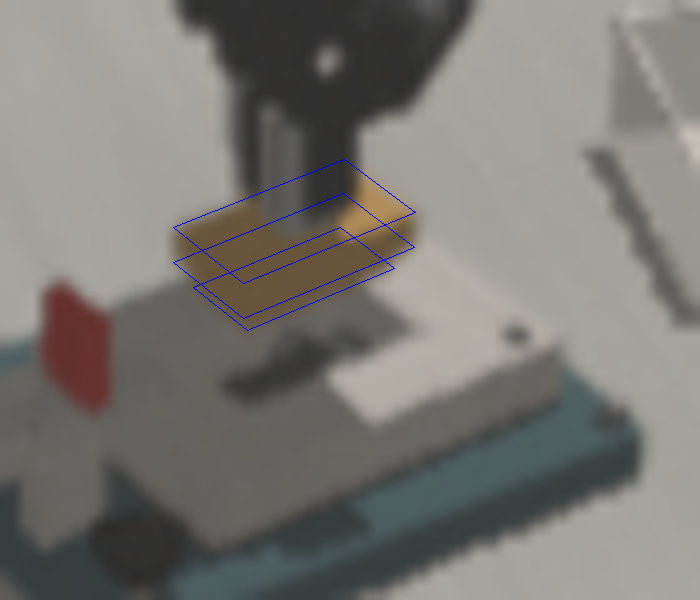

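The predicted outline matches the held core in the side view. Now I'll lower it in stages.

Request:
{"name": "move_arm", "arguments": {
  "motion": "0 0 -0.01 0; 0 0 -0.018 0; 0 0 -0.022 0; 0 0 -0.024 0; 0 0 -0.024 0; 0 0 -0.024 0"
}}

```text
clock: 7.78
position: [0.5558, 0.0574, 0.0666]
ee_rot: [0.572, -0.415, -0.572, -0.416]
ft_force: [-0.4, 0.4, -2.6]
grip_width: 0.176
```

Request:
{"name": "move_arm", "arguments": {
  "motion": "0 0 -0.001 0; 0 0 -0.002 0; 0 0 -0.003 0; 0 0 -0.004 0; 0 0 -0.004 0"
}}

```text
clock: 8.4
position: [0.5555, 0.0574, 0.0622]
ee_rot: [-0.572, 0.416, 0.572, 0.416]
ft_force: [1.5, 0.0, -2.2]
grip_width: 0.177
```

Request:
{"name": "move_arm", "arguments": {
  "motion": "0 0 -0.0005 0; 0 0 -0.001 0; 0 0 -0.0015 0; 0 0 -0.002 0; 0 0 -0.002 0"
}}

```text
clock: 9.02
position: [0.5555, 0.0574, 0.0603]
ee_rot: [-0.572, 0.416, 0.572, 0.416]
ft_force: [0.7, -0.9, -1.7]
grip_width: 0.177
```

Request:
{"name": "move_arm", "arguments": {
  "motion": "0 0 -0.001 0; 0 0 -0.002 0; 0 0 -0.003 0; 0 0 -0.004 0; 0 0 -0.004 0"
}}

```text
clock: 9.65
position: [0.5556, 0.0574, 0.0562]
ee_rot: [-0.572, 0.416, 0.572, 0.416]
ft_force: [-0.2, 0.1, -2.3]
grip_width: 0.173
```

Request:
{"name": "move_arm", "arguments": {
  "motion": "0 0 -0.001 0; 0 0 -0.002 0; 0 0 -0.003 0; 0 0 -0.004 0; 0 0 -0.004 0"
}}

```text
clock: 10.28
position: [0.5555, 0.0574, 0.0522]
ee_rot: [-0.572, 0.416, 0.572, 0.416]
ft_force: [-0.0, 0.4, -1.6]
grip_width: 0.177
```

Request:
{"name": "move_arm", "arguments": {
  "motion": "0 0 -0.0005 0; 0 0 -0.001 0; 0 0 -0.001 0; 0 0 -0.001 0"
}}

```text
clock: 10.78
position: [0.5556, 0.0574, 0.0513]
ee_rot: [-0.572, 0.416, 0.572, 0.416]
ft_force: [0.4, 0.1, -2.0]
grip_width: 0.176
```

Request:
{"name": "move_arm", "arguments": {
  "motion": "0 0 -0.0005 0; 0 0 -0.001 0; 0 0 -0.001 0; 0 0 -0.001 0"
}}

```text
clock: 11.28
position: [0.5556, 0.0574, 0.0504]
ee_rot: [-0.572, 0.416, 0.572, 0.416]
ft_force: [-0.4, 0.1, -1.1]
grip_width: 0.172
```

Request:
{"name": "move_arm", "arguments": {
  "motion": "0 0 -0.0005 0; 0 0 -0.001 0; 0 0 -0.001 0; 0 0 -0.001 0"
}}

```text
clock: 11.78
position: [0.5557, 0.0574, 0.0503]
ee_rot: [-0.572, 0.415, 0.572, 0.416]
ft_force: [-5.6, -0.9, 9.6]
grip_width: 0.178
```

The floor is felt at TCP z = 0.0503, which matches full depth. I'll relieve the load and release.

Request:
{"name": "move_arm", "arguments": {
  "motion": "0 0 0.001 0; 0 0 0.001 0; 0 0 0.001 0"
}}

```text
clock: 12.15
position: [0.5557, 0.0574, 0.0504]
ee_rot: [0.572, -0.416, -0.572, -0.416]
ft_force: [-0.1, -0.4, 0.5]
grip_width: 0.175
```

Request:
{"name": "move_arm", "arguments": {
  "motion": "0 0 0 0; 0 0 0 0; 0 0 0 0; 0 0 0 0; 0 0 0 0; 0 0 0 0; 0 0 0 0",
  "grip": 1
}}

```text
clock: 13.02
position: [0.5556, 0.0574, 0.0503]
ee_rot: [-0.572, 0.416, 0.572, 0.416]
ft_force: [0.1, 0.3, -0.1]
grip_width: 1.0
```

Request:
{"name": "move_arm", "arguments": {
  "motion": "0 0 0.01 0; 0 0 0.03 0; 0 0 0.06 0; 0 0 0.1 0; -0.02 -0.04 0.12 0; -0.04 -0.09 0.12 0; -0.06 -0.14 0.12 0; -0.06 -0.19 0.12 0; -0.06 -0.24 0.12 0; -0.06 -0.24 0.12 0"
}}

```text
clock: 14.28
position: [0.4947, -0.1871, 0.1713]
ee_rot: [0.571, -0.418, -0.57, -0.417]
ft_force: [-1.1, 0.1, -0.7]
grip_width: 0.996
```

```bash
python3 - <<'E'
from h import *
o=get_obs();print(o['position'],o['ft_force'],o['clock'])
p,d=snap('side','side5');crop(p,240,180,340,260,7,'s5')
p,d=snap('top','top5');crop(p,250,165,325,245,7,'t5');np.set_printoptions(suppress=True)
C=cloud('top',d)
for x,y in((-20,0),(20,0),(-45,25),(45,0),(0,-25),(20,8),(-20,8)):
    q=W([.556,.0572],.314,x,y,.044);u,v=proj('top',q)[0].round().astype(int);print(x,y,C[v-1:v+2,u-1:u+2,2].mean().round(4))
E
```

```text
[ 0.49473565 -0.18705843  0.1712635 ] [-1.05511622  0.06061657 -0.70735318] 14.275
-20 0 0.0451
20 0 0.0446
-45 25 0.0458
45 0 0.0432
0 -25 0.0457
20 8 0.0468
-20 8 0.0438
```

View pics/s5.png

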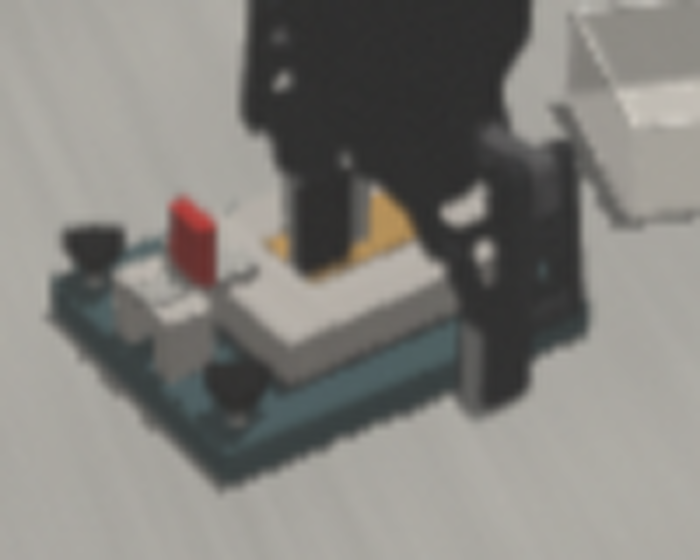

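View pics/t5.png

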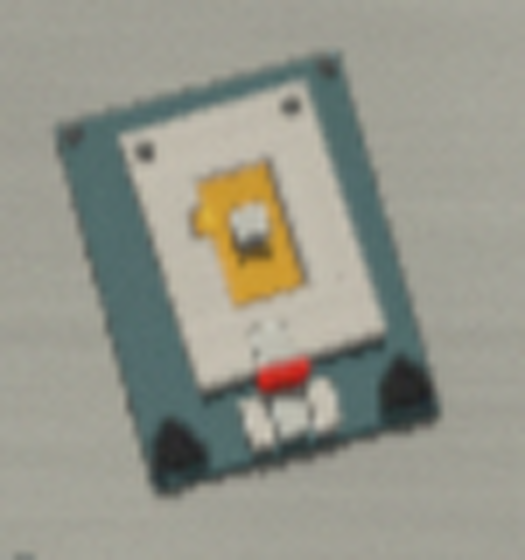

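The core is flush: heights across the block and nest all read about 45 mm, and the rib is in the notch at (205,220). The red tab is at (285,373). Now I'll shut the fingers and move in behind the tab.

Request:
{"name": "move_arm", "arguments": {
  "motion": "-0.01 0.02 0 0; -0.02 0.07 0 0; -0.03 0.12 0 0; -0.036 0.17 0 -0.036; -0.036 0.21 0 -0.036; -0.036 0.219 0 -0.036; -0.036 0.219 -0.03 -0.036; -0.036 0.219 -0.06 -0.036; -0.036 0.219 -0.07 -0.036; -0.036 0.219 -0.07 -0.036",
  "grip": 0,
  "force": 40
}}

```text
clock: 15.62
position: [0.4595, 0.0364, 0.1005]
ee_rot: [-0.564, 0.426, 0.565, 0.426]
ft_force: [-0.2, -0.8, 1.2]
grip_width: 0.001
```

```bash
python3 - <<'E'
from h import *
o=get_obs();z=R.from_quat(o['ee_rot']).as_matrix()[:,2];print(o['position'],np.arctan2(z[1],z[0]),o['ft_force'],o['clock'])
p,d=snap('side','side6');crop(p,220,180,320,260,7,'s6')
s=np.load('pics/side0.npz')['p']
# tab check: bed frame from tab
c=[.4847,.0428]
ov('side',s,[box(c,.277,5,12,.081),box(c,.277,5,12,.051)],240,190,330,250,8,'ovt')
E
```

```text
[0.45949091 0.03638364 0.10045953] 1.8491843764211442 [-0.21008315 -0.77612805  1.17543021] 15.625
```

View pics/s6.png

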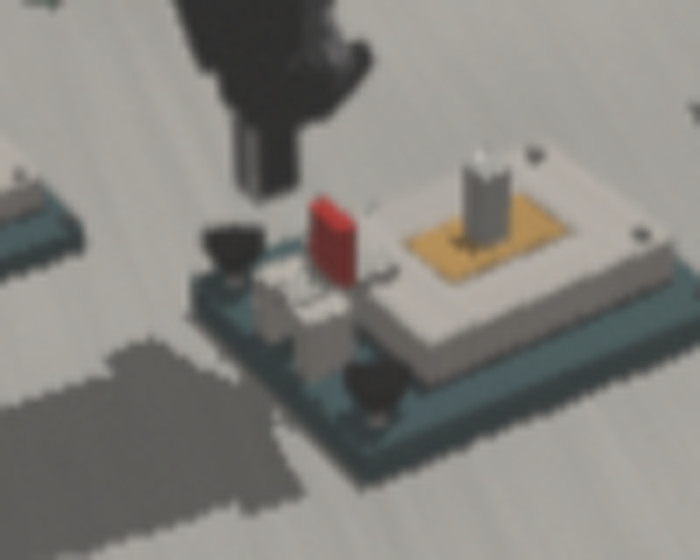

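View pics/ovt.png

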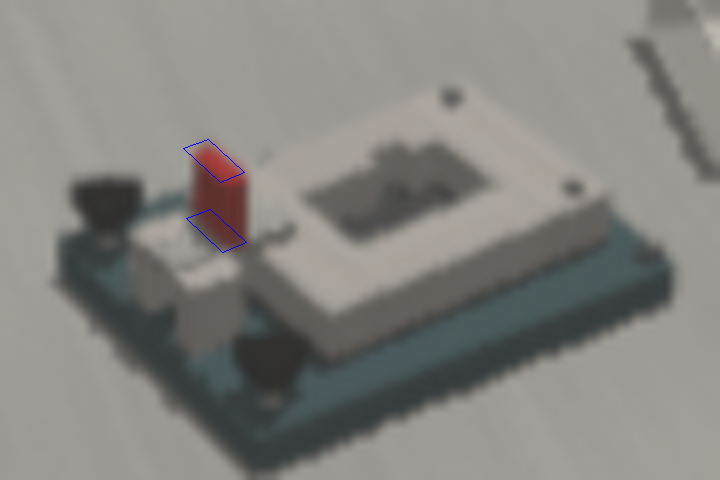

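The tab sits 2 to 3 mm further along +x than I measured, which doesn't matter for a push. Descend behind it, then advance.

Request:
{"name": "move_arm", "arguments": {
  "motion": "0 0 -0.02 0; 0 0 -0.035 0; 0 0 -0.04 0; 0 0 -0.04 0; 0.0048 0.0014 -0.04 0; 0.0077 0.0022 -0.04 0; 0.0077 0.0022 -0.04 0"
}}

```text
clock: 16.55
position: [0.4677, 0.0387, 0.0605]
ee_rot: [0.565, -0.426, -0.564, -0.426]
ft_force: [-0.1, -0.2, 0.3]
grip_width: -0.001
```

Request:
{"name": "move_arm", "arguments": {
  "motion": "0.0019 0.0005 0 0; 0.0038 0.0011 0 0; 0.0058 0.0016 0 0; 0.0077 0.0022 0 0; 0.0096 0.0027 0 0"
}}

```text
clock: 17.18
position: [0.4769, 0.0414, 0.0603]
ee_rot: [-0.564, 0.426, 0.565, 0.426]
ft_force: [-2.1, -0.5, 0.6]
grip_width: -0.002
```

Request:
{"name": "move_arm", "arguments": {
  "motion": "0.0029 0.0008 0 0; 0.0058 0.0016 0 0; 0.0087 0.0025 0 0; 0.0115 0.0033 0 0; 0.0144 0.0041 0 0; 0.0144 0.0041 0 0"
}}

```text
clock: 17.92
position: [0.4918, 0.0454, 0.0604]
ee_rot: [0.565, -0.426, -0.564, -0.426]
ft_force: [0.1, 0.3, -0.6]
grip_width: -0.001
```

```bash
python3 - <<'E'
from h import *
p,d=snap('side','side7');crop(p,250,180,320,240,10,'s7')
E
```

```text
(no output)
```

View pics/s7.png

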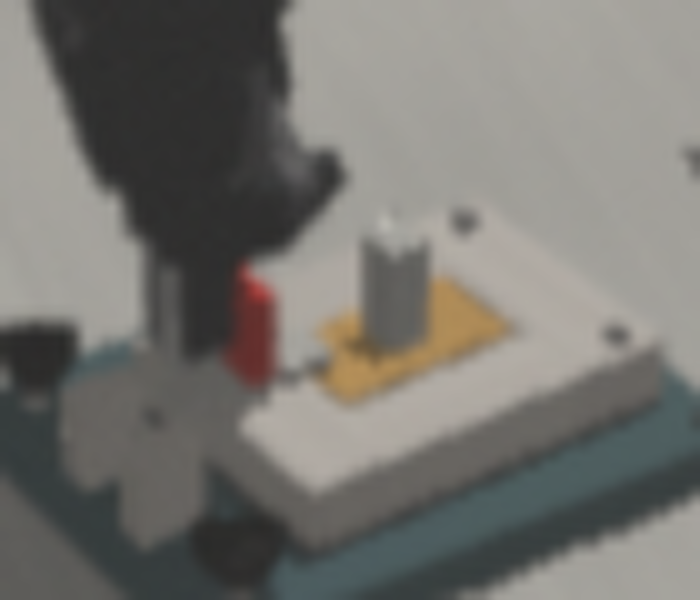

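Request:
{"name": "move_arm", "arguments": {
  "motion": "0.0019 0.0005 0 0; 0.0038 0.0011 0 0; 0.0058 0.0016 0 0; 0.0058 0.0016 0 0"
}}

```text
clock: 18.48
position: [0.4974, 0.0471, 0.0604]
ee_rot: [0.565, -0.426, -0.564, -0.426]
ft_force: [-0.6, 0.1, -0.3]
grip_width: 0.003
```

Request:
{"name": "move_arm", "arguments": {
  "motion": "0.001 0.0003 0 0; 0.0019 0.0005 0 0; 0.0019 0.0005 0 0"
}}

```text
clock: 18.85
position: [0.4991, 0.0476, 0.0603]
ee_rot: [-0.565, 0.426, 0.565, 0.426]
ft_force: [0.2, -0.4, -0.1]
grip_width: 0.0
```

Request:
{"name": "move_arm", "arguments": {
  "motion": "0.0005 0.0001 0 0; 0.001 0.0003 0 0; 0.001 0.0003 0 0"
}}

```text
clock: 19.23
position: [0.5, 0.0478, 0.0603]
ee_rot: [-0.564, 0.426, 0.565, 0.426]
ft_force: [-2.4, -0.4, -0.2]
grip_width: -0.007
```

Request:
{"name": "move_arm", "arguments": {
  "motion": "0.0005 0.0001 0 0; 0.001 0.0003 0 0; 0.001 0.0003 0 0"
}}

```text
clock: 19.6
position: [0.5, 0.0478, 0.0601]
ee_rot: [-0.564, 0.426, 0.565, 0.425]
ft_force: [-6.8, -1.7, 5.4]
grip_width: 0.002
```

Request:
{"name": "move_arm", "arguments": {
  "motion": "0.0005 0.0001 0 0; 0.001 0.0003 0 0; 0.001 0.0003 0 0"
}}

```text
clock: 19.98
position: [0.5, 0.0478, 0.0599]
ee_rot: [-0.563, 0.427, 0.566, 0.425]
ft_force: [-11.2, -2.2, 8.6]
grip_width: -0.001
```

The push stalls at about 11 N. I'll back off and check whether that is the stop.

Request:
{"name": "move_arm", "arguments": {
  "motion": "-0.005 -0.0014 0 0; -0.015 -0.004 0 0; -0.02 -0.0055 0.03 0; -0.02 -0.0055 0.08 0; -0.02 -0.0455 0.12 0; -0.02 -0.1 0.14 0; -0.02 -0.15 0.14 0; -0.02 -0.2 0.14 0; -0.02 -0.25 0.14 0; -0.02 -0.25 0.14 0"
}}

```text
clock: 21.22
position: [0.4808, -0.2059, 0.2005]
ee_rot: [0.564, -0.428, -0.563, -0.427]
ft_force: [0.9, 0.3, -0.7]
grip_width: 0.004
```

```bash
python3 - <<'E'
from meas import *
p,d=snap('side','side8');crop(p,250,180,320,240,10,'s8')
p,d=snap('top','top8');crop(p,250,165,325,245,8,'t8')
for f in('top0','top8'):
    t=np.load(f'pics/{f}.npz')['p'];u=up(t,250,165,325,245)
    mr=(u[...,0].astype(int)-u[...,1]>90); r,_=rect_xy(largest(mr)[0],250,165,.081); print(f,r)
print(get_obs()['position'],get_obs()['clock'])
E
```

```text
top0 ((484.7412109375, 42.816558837890625), (9.660932540893555, 23.5124568939209), 15.221159934997559)
top8 ((513.6027221679688, 50.950294494628906), (10.108046531677246, 21.693429946899414), 19.24370765686035)
[ 0.48176924 -0.20151712  0.20020633] 21.325
```

View pics/s8.png

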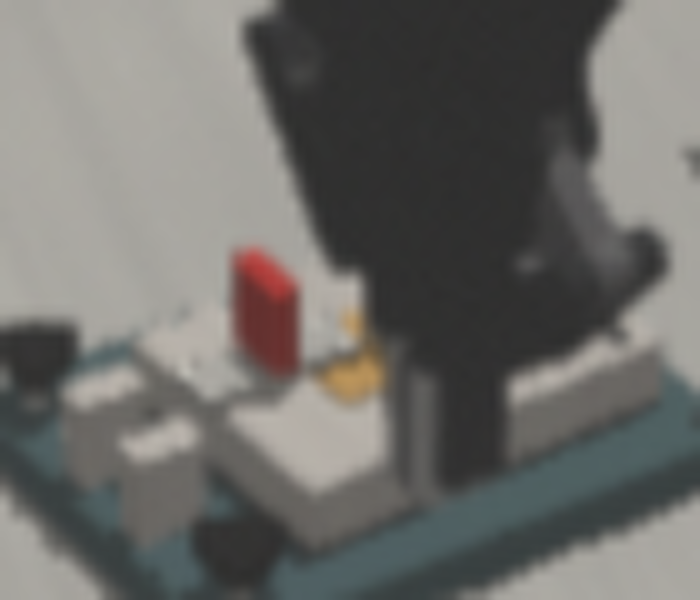

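View pics/t8.png

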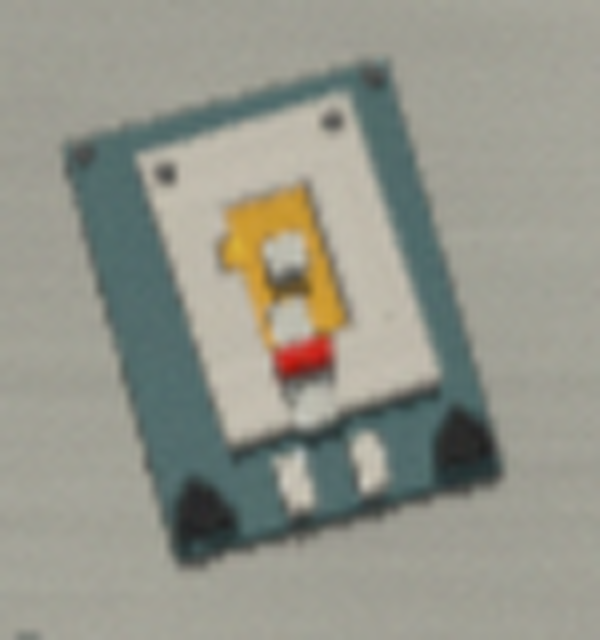

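The tab moved 30.0 mm between the two top pictures, from about (324,427) to (303,356) in the crops. The tongue lies over the block and stops short of the stem, and the arm is clear. I'm handing in.

Request:
{"name": "move_arm", "arguments": {
  "motion": "0 0 0.02 0; 0 0 0.02 0; 0 0 0.02 0; 0 0 0.02 0"
}}

```text
clock: 21.82
position: [0.4818, -0.2011, 0.2197]
ee_rot: [-0.564, 0.426, 0.565, 0.426]
ft_force: [0.6, -0.1, 0.7]
grip_width: -0.004
```

```bash
python3 - <<'E'
from h import *
p,d=snap('top','top9');crop(p,130,80,430,330,2,'t9')
print(get_obs()['clock'],hand_in())
E
```

```text
the job is handed in; nothing more can be done
21.875 None
```

The core is fully home in the pocket and the red keeper is slid over it. I handed the job in at 21.9 s, with the arm raised clear of everything.

- **Core:** I gripped it by the stem, lifted it and turned it to the pocket I had measured (yaw about 0.314 rad). I lowered it in small steps and felt no real resistance until the floor. There I read about 12 N of contact, with the gripper at the height that matches full depth. The top camera then read about 45 mm over both the block and the nest, within its noise, and the rib sits in the notch.
- **Keeper:** I pushed the tab along bed +x until it stalled at about 11 N along the push. The top pictures put its travel at 30.0 mm, with the tongue over the block and short of the stem.
- **Disagreements:** My first position for the tab was 2–3 mm off when held against the side view, which did not matter for a push. The tab's angle in the last top picture was about 4° off the first, which I put down to its blurred outline.
- **Not checked:** I took a last picture of the bench but did not look at it before handing in. I moved nothing except the core and the keeper, and the forces I read during the moves showed no contact with anything else.

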